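# Clear a jammed bamboo plug from a feed chute and re-bolt it

### The arm

A 6-joint arm with a two-finger parallel gripper is mounted at the origin on the work surface. World frame = base frame: x ahead of the robot, y to its left, z up, the work surface at z = 0. Lengths are in m, angles in rad, forces in N, time in s.
With the tool pointing down it reaches from about 0.35 to 0.975 m from the base axis. Payload 4.9 kg.
Tool frame: the origin (TCP) lies at the very end of the fingers, on their centre line; the grasp point (between the pads) lies 19 mm behind it; z points along the fingers, y is the line along which they close (so a half turn about z gives the same grasp; the last joint's range is limited). The gripper opens to 85 mm and grips with 20 to 120 N. Pads are 22 mm wide; open, the fingers measure 114 mm over their backs; the gripper's body (76 mm by 85 mm) begins 54 mm behind the grasp point. The pads swing forward as they close: fully open they stand 13 mm farther back than shut.
Start: joints at [1.07, 0.053, 1.613, -0, 1.476, -0.119], TCP at [0.233, 0.58, 0.231] pointing down, gripper open.
Joint ranges: [-3.01, 3.01], [-1.01, 2.22], [0.06, 2.58], [-1.02, 4.17], [0.09, 2.62], [-3.14, 3.14]. Speed limits (rad/s): [2.57, 2.57, 3.14, 3.14, 3.14, 3.14].

### API

Orientations are given as a rotation vector (axis times angle).
In Python, from station import ctrl, imaging gives the robot as it stands.
- The arm moves only by the tool play_rows, never from a script. Its argument "series" is a list of rows, each a list of 3 entries, a list of its own where there are three numbers: the opening, from 0 (shut) to 1 (fully open), then the shift along the tool's x, y, z each as a share of 0.05 m, from -1 to 1, then the turn, a rotation vector about the tool's x, y, z each as a share of 8 degrees, from -1 to 1. In form: [[grip, [dx, dy, dz], [ax, ay, az]], ...]. A call has 1 to 8 rows; each row shifts and turns the commanded pose from where the row before left it, along the tool's axes as they then stand; what a row does not reach is not made up. A row lasts 1/8 s, in which the tool goes at most 62.5 mm and 10.7 degrees, less where a joint would pass 70% of its speed; a pose out of reach is approached as far as the arm can. A call with a number of a shift or a turn outside -1 to 1 is refused whole. A call with a gripper value outside its range is refused whole. The fingers move at their own pace and stop on an object; "force" is the grip in N (left out, the last holds). Time passes only in rows, so rows that do not move let the fingers close. It gives the time, the measured TCP pose, the force, the opening and the grip force at its end, in the units of the state.
- ctrl.get_obs(): the state, without advancing time (a new reading comes with each control period).
- imaging.get_image(name): name is "scene" or "side" or "wrist"; returns a dict with "color" (400x640x3 uint8, blue, green, red), "fx", "fy", "cx", "cy" (pixels), "extrinsics" (4x4, takes a point from world to camera coordinates); the wrist camera has in their place "hand_eye" (4x4, takes a point from camera to tool coordinates, whose origin is the TCP and whose axes are the flange's). Camera axes: x right, y down, z forward; pixel columns grow to the right and rows downward; lengths in m; the calibration is good to about 2 mm. A picture is of the moment at which its call begins: read the wrist's pose just before it. There is no depth.
- ctrl.finish_job(): hands the job in; it is judged then, once.
The state is a dict: "t": time; "q": joint angles; "dq": joint speeds; "effort": joint torques, N m; "tool_pos": TCP position; "tool_rot": TCP orientation; "contact_force": force on the tool from outside, world axes, zero at the start; "wrist_torque": the same for the moment, N m; "opening": finger opening in m; "grip_force": force on a finger pad.
Only numpy, scipy, OpenCV 4.12 (cv2) and the standard library are available. Lean on these libraries where they do the work, as an engineer would, in place of code of your own. Each camera call takes 0.05 s, during which the arm holds its last target. There are 200 camera calls.

### The job

A wooden plug is stuck under the lips at the low end of the feed chute, behind the stop bolt. Lift the bolt over its bump and draw it fully back, nudge the stuck plug up the chute until it is free of the lips, lift it out and set it down upright in the shallow square tray (lower it, do not drop it); then push the bolt back home over its bump so that it drops in behind it. Leave the other two plugs and the awl where they are.

Things in the scene. Friction and masses are not known exactly. Their poses are not given: they have to be found in the camera images.
- chute: Fixed wooden feed chute, 320 mm long. Origin: on the table under its middle. +y runs up the chute, +x across it, z up; the bolt housing is on the -x side. Floor slopes 10 degrees about x (higher at +y), 50 mm above the origin. Channel 68 mm wide, walls 15 mm high measured from its floor; the low end (155 mm down-slope) is closed by a stop just as high.
- bump_top (a point): Middle of the top of the bump: a square-edged ridge 8 mm high, 8 mm wide along x, across the flat bolt rail (rail 56.5 mm above the table). Home: the bolt's foot is on the chute (+x) side, between bump and an inner stop 20 mm from the bump's face. Drawn: foot on the -x side, before a 28 mm high outer stop 59 mm from the bump's face.
- pull_clear (a point): Point on the open chute floor where a plug is free of lips and bolt: a plug with its underside centred here can be lifted straight out. It is 30 mm up the slope from the chute's middle.
- bolt: Loose bolt, 0.18 kg, in the tunnel: bar 146 x 16 x 12 mm along its x (the chute's x), from -13 to +133 mm. Origin: under the foot (12 mm long, 14 high); bar 14 to 26 mm, wooden grip (26 mm in x, 14 in y) 26 to 71 mm above it. Home: origin at chute x about -0.111 m (play 4 mm each way); drawn: -0.163 to -0.175 m (end stop). Lift 10 to 16 mm to pass the bump; then lower it to the rail.
- bolt_grip (a point): A good point to pinch the bolt's wooden grip: its centre line, 50 mm above the foot's underside, 24 mm above the bar. Pinch it across its 14 mm thickness (along y).
- jammed_plug: Stuck plug at the low end of the chute: pale turned wood, about 60 g, round flange 64 mm across, 12 mm thick, with a round boss 40 mm across and 40 mm high on top. Origin: centre of the flange's underside; z up through the boss. Lies flat on the sloping floor, flange under the lips, close to the low stop; stays by friction where it is left on the slope.
- waiting_plug: A like plug waiting near the top of the chute, centred 119 mm up the slope from the chute's middle. To be left there.
- spare_plug: A like plug standing on the table beside the low part of the chute, on the bolt's side. To be left there.
- awl: Screwdriver-like awl, 150 mm long, lying on the table on the bolt's side of the chute. To be left there.
- tray: Shallow square wooden tray, 140 x 140 mm outside, 30 mm high, walls 6 mm, floor top 6 mm above the table, fixed. Origin: centre of its underside. The round bowl on the other side of the table is not the tray.
- lip_end (a point): Upper end of the two 4 mm thick metal lips, mid-slot. From here (28 mm down-slope of the chute's middle) to the low end they lie on the side walls, tops 19 mm over the chute floor, and leave a slot 48 mm wide; they hold a plug's flange down. Above here the channel is open on top.
- tunnel_top (a point): Middle of the roof of the steel tunnel that guides the bolt along the chute's x, 62 mm to the -x side of the chute's middle line. Tunnel 40 mm long (x), 32 mm wide (y); roof top 49 mm above the bolt rail. It lets the bolt rise 18 mm and no more.
Things that resemble listed ones, but are neither listed nor needed, are in the scene too. What is shaped like the jammed_plug but turquoise is not meant. There is more than one size of the bolt; the job needs the smaller.

How it is judged:
By the outcome, as a careful person would: the job done as asked, in the order asked, and still so for the second after the job is handed in, with the robot touching nothing.
It also fails if it takes over 69 s, if anything falls off the work surface, if the arm or the gripper's body presses on something with over 40 N, if the wrist force passes 120 N, or if a joint passes its speed limit or range.

## Working session

There is one attempt and no reset: what is moved stays moved. The work goes in short steps, Python scripts to look and compute and a tool call to move; the robot and the scene stay as the last step left them, time stands still between calls to the robot, and variables do not carry over. Pictures are saved under pics/ and viewed, at most 12 in all, crops included, and the job is handed in when it is done.

Besides the shell and the picture viewer there is one more tool, called after "Request:" as a command line: name --argument value ..., lists and objects as JSON in quotes. play_rows: Moves the arm, as the interface text tells. Shift numbers are shares of 0.05 m and turn numbers shares of 8 degrees, none past 1 either way. Its arguments: {"type":"object","properties":{"series":{"type":"array"},"force":{"type":"number"}},"required":["series"]}

```bash
mkdir -p pics; ls
cat > h.py <<'E'
import numpy as np,cv2,pickle
from station import ctrl,imaging
from scipy.spatial.transform import Rotation as R
def snap(n,f):
    o=ctrl.get_obs(); im=imaging.get_image(n); cv2.imwrite(f'pics/{f}.png',im['color'])
    if n=='wrist':
        T=np.eye(4);T[:3,:3]=R.from_rotvec(o['tool_rot']).as_matrix();T[:3,3]=o['tool_pos']
        E=np.linalg.inv(T@im['hand_eye'])
    else: E=im['extrinsics']
    d=dict(K=np.array([[im['fx'],0,im['cx']],[0,im['fy'],im['cy']],[0,0,1]]),E=np.array(E))
    pickle.dump(d,open(f'pics/{f}.pkl','wb')); return im['color']
def cam(f): return pickle.load(open(f'pics/{f}.pkl','rb'))
def pix(f,P):
    c=cam(f);p=c['E'][:3,:3]@np.array(P,float).T.reshape(3,-1)+c['E'][:3,3:];p=c['K']@p;return (p[:2]/p[2]).T
def ray(f,uv,z):
    c=cam(f);d=c['E'][:3,:3].T@np.linalg.solve(c['K'],[*uv,1]);o=-c['E'][:3,:3].T@c['E'][:3,3]
    return o+d*(z-o[2])/d[2]
E
python3 - <<'E'
from h import *
snap('scene','s0');snap('side','d0');snap('wrist','w0')
a=cv2.imread('pics/s0.png');
for f in('s0','d0'):
    c=cam(f);print(f,-c['E'][:3,:3].T@c['E'][:3,3],c['K'][0,0])
print(ctrl.get_obs())
E
```

```text
pics
s0 [1.16256711 0.32789209 1.02465209] 506.3738230720965
d0 [ 0.28858765 -0.70544801  0.72800195] 426.720942478121
{'t': 0.15, 'q': array([ 1.07003696e+00,  5.32509889e-02,  1.61400637e+00,  1.54320730e-05,
        1.47598390e+00, -1.18980612e-01]), 'dq': array([ 3.13298885e-05, -2.23748335e-03, -5.23240950e-03, -5.23161612e-04,
       -2.18541792e-03, -2.53920963e-04]), 'effort': array([ 1.59256133e-04, -3.94239306e+01, -3.70724559e+01, -1.47060655e-04,
        4.57247792e-03, -6.31238822e-05]), 'tool_pos': array([0.23260313, 0.57957249, 0.23030046]), 'tool_rot': array([-5.95965196e-01, -3.08401905e+00,  2.45852206e-03]), 'contact_force': array([-0.25175119, -0.11247369, -0.25071671]), 'wrist_torque': array([-0.01803285,  0.03434608, -0.01240001]), 'grip_force': 0.0, 'opening': 0.0853586600654656}
```

View pics/s0.png

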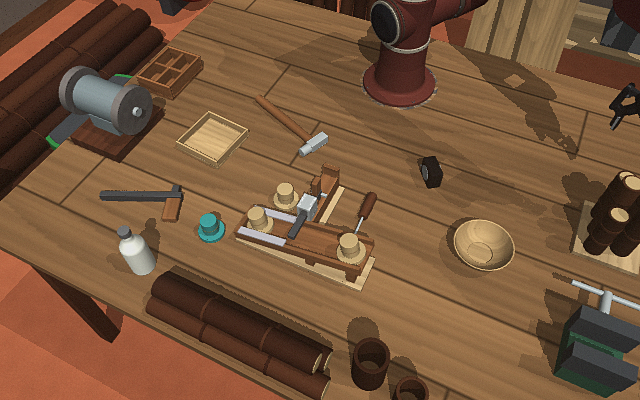

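View pics/d0.png

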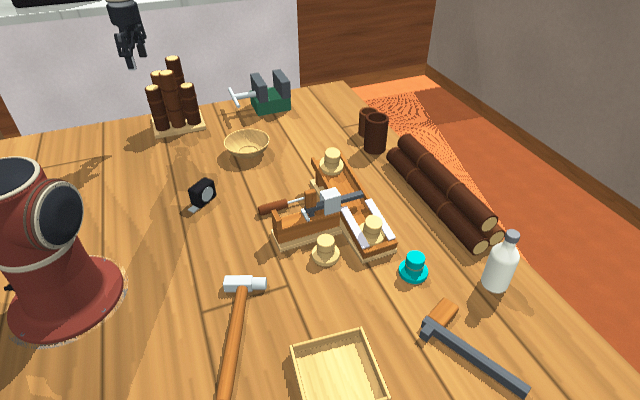

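The scene view shows the chute at about (235–378, 190–290), its low end on the left by the lips, and the tray at (212,138). The turquoise plug is at (210,228). I'll enlarge both views of the chute.

Run:
```python
from h import *
a=cv2.imread('pics/s0.png')[155:295,225:385];b=cv2.imread('pics/d0.png')[140:270,250:410]
cv2.imwrite('pics/c0.png',cv2.resize(a,None,fx=4.2,fy=4.2,interpolation=cv2.INTER_CUBIC)) #672x588
cv2.imwrite('pics/c1.png',cv2.resize(b,None,fx=4.5,fy=4.5,interpolation=cv2.INTER_CUBIC)) #720x585
```

```text
(no output)
```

View pics/c0.png

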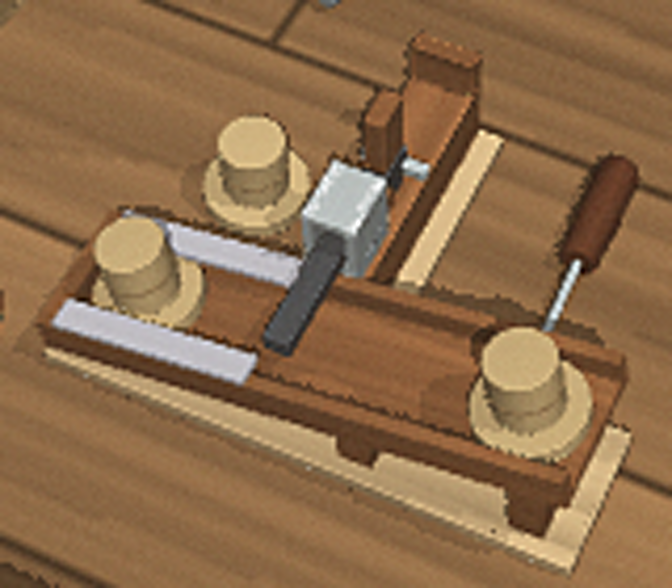

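View pics/c1.png

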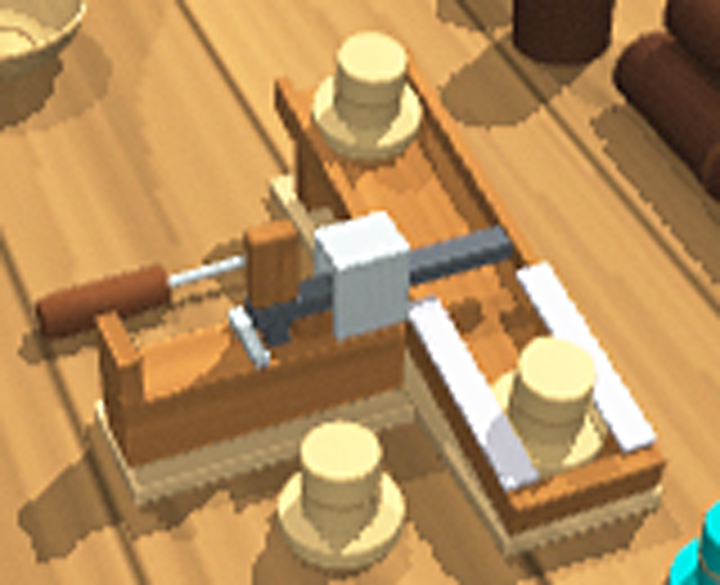

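The chute, bolt, tunnel and three plugs are clear in both crops. Next I fit the chute pose to the lip corners, waiting plug, tunnel roof and bump.

```bash
cat > fit.py <<'E'
from h import *
from scipy.optimize import least_squares
A=np.radians(10)
def sl(x,s,h): return [x,s*np.cos(A)-h*np.sin(A),.05+s*np.sin(A)+h*np.cos(A)]
def world(p,P): 
    P=np.atleast_2d(P);c,s=np.cos(p[2]),np.sin(p[2]);return np.c_[p[0]+c*P[:,0]-s*P[:,1],p[1]+s*P[:,0]+c*P[:,1],P[:,2]]
if __name__=='__main__':
    obs=[('s0',(257,352),sl(.024,-.028,.019)),('s0',(70,299),sl(.024,-.155,.019)),('s0',(520,358),sl(0,.119,.052)),
    ('d0',(520,277),sl(.024,-.028,.019)),('d0',(628,450),sl(.024,-.155,.019)),('d0',(540,478),sl(-.024,-.155,.019)),('d0',(435,300),sl(-.024,-.028,.019)),('d0',(372,57),sl(0,.119,.052)),
    ('s0',(346,196),[-.062,None,.1055]),('d0',(363,237),[-.062,None,.1055]),('d0',(251,337),[-.125,None,.0645])]
    def full(f,c): return np.array(c)/4.2+[225,155] if f=='s0' else np.array(c)/4.5+[250,140]
    def res(p):
        return np.concatenate([pix(f,world(p,[P[0],p[3] if P[1] is None else P[1],P[2]]))[0]-full(f,c) for f,c,P in obs])
    g=ray('s0',full('s0',(340,330)),.06);print(g)
    best=min((least_squares(res,[g[0],g[1],y,0.],loss='soft_l1') for y in np.arange(-3,3,.7)),key=lambda r:r.cost)
    p=best.x;print(p,np.degrees(p[2]));print(res(p).reshape(-1,2).round(1))
    np.save('p.npy',p)
    print('jam boss top',[ (ray(f,full(f,c),.05+.052*np.cos(A)-.11*np.sin(A))) for f,c in(('s0',(137,245)),('d0',(556,367)))])
    w=world(p,[sl(0,-.11,.052),sl(0,.03,0),[-.111,p[3],.1065]]);print(w)
    # grip top centre (71mm above foot at .0565)
    for f,c in(('s0',(383,102)),('d0',(271,234))): print('grip top',ray(f,full(f,c),.1275))
    print('expected',world(p,[-.111,p[3],.1275]))
    print('tray', [ray('s0',c,.03) for c in((176,139),(205,162),(249,129),(210,112))])
    # spare, awl
    print('spare top',ray('s0',full('s0',(253,143)),.052))
    print('awl',ray('s0',full('s0',(612,185)),.015),ray('s0',full('s0',(550,325)),.015))
E
python3 fit.py
```

```text
[0.63235953 0.01574769 0.06      ]
[ 0.64425104  0.01536566  0.02036223 -0.02169393] 1.1666701225663498
[[-0.1  1.2]
 [-2.6 -0.4]
 [-0.2 -0. ]
 [-1.2 -1.8]
 [-0.   0.8]
 [ 0.4  0.7]
 [-0.3 -1.7]
 [-0.5 -0.6]
 [-1.2  0.3]
 [-0.4  0.4]
 [-0.6 -1.3]]
jam boss top [array([ 0.64418195, -0.10078669,  0.0821087 ]), array([ 0.64456644, -0.10829502,  0.0821087 ])]
[[ 0.64664056 -0.10196857  0.0821087 ]
 [ 0.6436495   0.04490377  0.05520945]
 [ 0.53371576 -0.00858382  0.1065    ]]
grip top [ 0.53008068 -0.00822644  0.1275    ]
grip top [ 0.53247164 -0.01209725  0.1275    ]
expected [[ 0.53371576 -0.00858382  0.1275    ]]
tray [array([ 0.50129545, -0.44657663,  0.03      ]), array([ 0.53529786, -0.32998091,  0.03      ]), array([ 0.38428542, -0.28811557,  0.03      ]), array([ 0.3749657 , -0.42143622,  0.03      ])]
spare top [ 0.53648617 -0.09056472  0.052     ]
awl [0.44805686 0.09895243 0.015     ] [0.55314215 0.10580036 0.015     ]
```

```bash
cat > go.py <<'E'
from h import *
from scipy.linalg import logm,expm
from fit import sl,world
p=np.load('p.npy')
def rot(yawdeg,tilt=0):
    # tool down; tool x at yaw (chute frame); tilt deg about chute x (10 = aligned with slope)
    c=R.from_euler('z',p[2])*R.from_euler('x',tilt,degrees=True)*R.from_euler('z',yawdeg,degrees=True)*R.from_euler('x',180,degrees=True)
    return c.as_matrix()
def go(pos,Rm,N):
    o=ctrl.get_obs();T=np.eye(4);T[:3,:3]=R.from_rotvec(o['tool_rot']).as_matrix();T[:3,3]=o['tool_pos']
    G=np.eye(4);G[:3,:3]=Rm;G[:3,3]=pos
    r=expm(np.real(logm(np.linalg.inv(T)@G))/N)
    print('t',round(o['t'],2),'pos',o['tool_pos'].round(4),'tgt',np.round(pos,4),'q6',o['q'][5].round(2),'F',o['contact_force'].round(1),'op',round(o['opening'],4))
    print(N,'x',(r[:3,3]/.05).round(3).tolist(),(R.from_matrix(r[:3,:3]).as_rotvec()/np.radians(8)).round(3).tolist())
E
python3 - <<'E'
from go import *
go([.53,-.01,.21],rot(180),16)
E
```

```text
t 0.15 pos [0.2326 0.5796 0.2303] tgt [ 0.53 -0.01  0.21] q6 -0.12 F [-0.3 -0.1 -0.3] op 0.0854
16 x [-0.51, -0.656, 0.026] [-0.001, -0.0, -0.18]
```

Request:
play_rows --series '[[0.5, [-0.51, -0.656, 0.026], [0, 0, -0.18]], [0.5, [-0.51, -0.656, 0.026], [0, 0, -0.18]], [0.5, [-0.51, -0.656, 0.026], [0, 0, -0.18]], [0.5, [-0.51, -0.656, 0.026], [0, 0, -0.18]], [0.5, [-0.51, -0.656, 0.026], [0, 0, -0.18]], [0.5, [-0.51, -0.656, 0.026], [0, 0, -0.18]], [0.5, [-0.51, -0.656, 0.026], [0, 0, -0.18]], [0.5, [-0.51, -0.656, 0.026], [0, 0, -0.18]]]' --force 60

```text
t: 1.15
tool_pos: [0.3521, 0.269, 0.2206]
tool_rot: [0.282, 3.129, -0.0]
contact_force: [0.5, 1.0, 0.8]
opening: 0.0427
grip_force: 0.0
```

Request:
play_rows --series '[[0.5, [-0.51, -0.656, 0.026], [0, 0, -0.18]], [0.5, [-0.51, -0.656, 0.026], [0, 0, -0.18]], [0.5, [-0.51, -0.656, 0.026], [0, 0, -0.18]], [0.5, [-0.51, -0.656, 0.026], [0, 0, -0.18]], [0.5, [-0.51, -0.656, 0.026], [0, 0, -0.18]], [0.5, [-0.51, -0.656, 0.026], [0, 0, -0.18]], [0.5, [-0.51, -0.656, 0.026], [0, 0, -0.18]], [0.5, [-0.51, -0.656, 0.026], [0, 0, -0.18]]]'

```text
t: 2.15
tool_pos: [0.5309, -0.0107, 0.2101]
tool_rot: [0.033, -3.141, -0.0]
contact_force: [-0.3, 0.2, 0.5]
opening: 0.043
grip_force: 0.0
```

Run:
```python
from go import *
a=snap('wrist','w1');o=ctrl.get_obs();print(o['tool_pos'],o['tool_rot'],o['opening'],o['q'])
w=world(p,[[-.111,p[3],.1275],[-.082,p[3]-.016,.1055],[-.082,p[3]+.016,.1055],[-.042,p[3]+.016,.1055],[-.042,p[3]-.016,.1055],sl(-.024,-.028,.019),sl(.024,-.028,.019)])
u=pix('w1',w);print(u.round(0))
a=a.copy()
for x in u: cv2.circle(a,tuple(int(v) for v in x),2,(0,0,255),-1)
cv2.imwrite('pics/w1m.png',a)
```

```text
[ 0.53300837 -0.014178    0.20999259] [-0.02911344  3.14019615 -0.00461606] 0.04300553258452564 [-0.1647902  -0.15525052  1.84900435 -0.0026985   1.44609098 -1.75379513]
[[321. 213.]
 [301. 238.]
 [340. 238.]
 [339. 281.]
 [302. 281.]
 [311. 276.]
 [311. 317.]]
```

View pics/w1m.png

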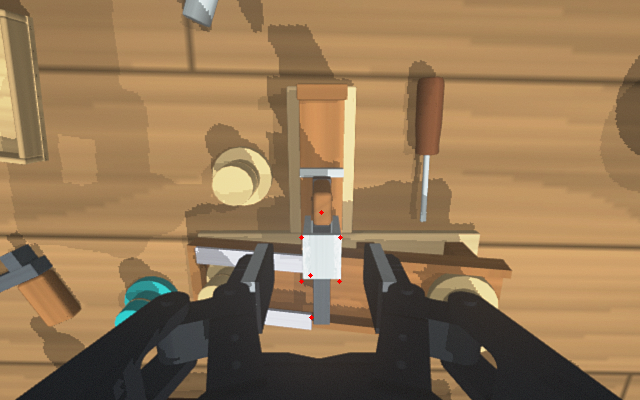

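The overlay of the fitted pose lies on the tunnel roof (302–340, 238–281) and grip top (321,213) within about 2 px. I'll descend on the grip.

Run:
```python
from go import *
go(world(p,[-.112,p[3],.0885])[0],rot(180),6)
```

```text
t 2.2 pos [ 0.533  -0.0142  0.21  ] tgt [ 0.5327 -0.0086  0.0885] q6 -1.75 F [-2.  -3.3  0.8] op 0.043
6 x [0.001, 0.019, 0.405] [-0.004, 0.001, -0.002]
```

Request:
play_rows --series '[[0.5, [0, 0.019, 0.4], [0, 0, 0]], [0.5, [0, 0.019, 0.4], [0, 0, 0]], [0.5, [0, 0.019, 0.4], [0, 0, 0]], [0.5, [0, 0.019, 0.4], [0, 0, 0]], [0.5, [0, 0.019, 0.4], [0, 0, 0]], [0.5, [0, 0, 0.2], [0, 0, 0]], [0.5, [0, 0, 0], [0, 0, 0]]]'

```text
t: 3.08
tool_pos: [0.5298, -0.0046, 0.0995]
tool_rot: [0.032, -3.14, -0.0]
contact_force: [-0.1, 0.6, 0.4]
opening: 0.0427
grip_force: 0.0
```

Run:
```python
from go import *
go(world(p,[-.112,p[3],.0885])[0],rot(180),1)
```

```text
t 3.08 pos [ 0.5298 -0.0046  0.0995] tgt [ 0.5327 -0.0086  0.0885] q6 -1.74 F [-0.1  0.6  0.4] op 0.0427
1 x [-0.056, -0.081, 0.22] [0.002, -0.012, -0.0]
```

Request:
play_rows --series '[[0.5, [-0.056, -0.08, 0.22], [0, 0, 0]], [0.5, [0, 0, 0], [0, 0, 0]], [0, [0, 0, 0], [0, 0, 0]], [0, [0, 0, 0], [0, 0, 0]], [0, [0, 0, 0], [0, 0, 0]], [0, [0, 0, 0], [0, 0, 0]]]' --force 60

```text
t: 3.82
tool_pos: [0.5336, -0.0087, 0.09]
tool_rot: [-0.032, 3.141, -0.0]
contact_force: [0.4, 0.2, 1.7]
opening: 0.0133
grip_force: 58.4
```

Request:
play_rows --series '[[0, [0, 0, -0.13], [0, 0, 0]], [0, [0, 0, -0.13], [0, 0, 0]], [0, [0, 0, 0], [0, 0, 0]], [0, [0, 0, 0], [0, 0, 0]]]'

```text
t: 4.32
tool_pos: [0.5331, -0.0086, 0.1024]
tool_rot: [0.032, -3.141, -0.0]
contact_force: [-0.0, 0.1, -2.3]
opening: 0.0133
grip_force: 58.4
```

Request:
play_rows --series '[[0, [0.29, 0, 0], [0, 0, 0]], [0, [0.29, 0, 0], [0, 0, 0]], [0, [0.29, 0, 0], [0, 0, 0]], [0, [0.29, 0, 0], [0, 0, 0]], [0, [0, 0, 0], [0, 0, 0]], [0, [0, 0, 0.12], [0, 0, 0]], [0, [0, 0, 0.12], [0, 0, 0]], [0, [0, 0, 0], [0, 0, 0]]]'

```text
t: 5.32
tool_pos: [0.4755, -0.0098, 0.0902]
tool_rot: [0.032, -3.141, -0.0]
contact_force: [0.4, 0.2, -2.1]
opening: 0.0129
grip_force: 58.6
```

Run:
```python
from go import *
go(world(p,[-.17,p[3],.0885])[0],rot(180),1)
```

```text
t 5.33 pos [ 0.4755 -0.0098  0.0902] tgt [ 0.4747 -0.0098  0.0885] q6 -1.77 F [ 0.4  0.2 -2.1] op 0.0129
1 x [0.015, 0.001, 0.034] [0.0, -0.002, -0.0]
```

Request:
play_rows --series '[[0, [0.04, 0, 0.03], [0, 0, 0]], [0, [0, 0, 0], [0, 0, 0]], [0.5, [0, 0, 0], [0, 0, 0]], [0.5, [0, 0, 0], [0, 0, 0]], [0.5, [0, 0, -0.4], [0, 0, 0]], [0.5, [0, 0, -1], [0, 0, 0]], [0.5, [0, 0, -1], [0, 0, 0]], [0.5, [0, 0, 0], [0, 0, 0]]]'

```text
t: 6.32
tool_pos: [0.4758, -0.0104, 0.2143]
tool_rot: [-0.032, 3.132, -0.003]
contact_force: [-0.0, 0.6, -0.4]
opening: 0.0426
grip_force: 0.0
```

Run:
```python
from go import *
# above jammed plug, tool y along chute x, tilted with slope; s~-.113
for y in (90,-90):
    go(world(p,sl(0,-.11,.11))[0],rot(y,10),10)
```

```text
t 6.33 pos [ 0.4758 -0.0104  0.2143] tgt [ 0.6468 -0.112   0.1392] q6 -1.77 F [-0.   0.6 -0.4] op 0.0426
10 x [-0.447, 0.058, 0.119] [-0.094, 0.104, 1.122]
t 6.33 pos [ 0.4758 -0.0104  0.2143] tgt [ 0.6468 -0.112   0.1392] q6 -1.77 F [-0.   0.6 -0.4] op 0.0426
10 x [-0.122, -0.428, 0.152] [-0.104, -0.094, -1.121]
```

Run:
```python
from go import *
go(world(p,sl(0,-.11,.14))[0],rot(90,10),14)
```

```text
t 6.33 pos [ 0.4758 -0.0104  0.2143] tgt [ 0.647  -0.1172  0.1688] q6 -1.77 F [-0.   0.6 -0.4] op 0.0426
14 x [-0.321, 0.045, 0.042] [-0.067, 0.074, 0.802]
```

Request:
play_rows --series '[[0.75, [-0.32, 0.045, 0.042], [-0.067, 0.074, 0.8]], [0.75, [-0.32, 0.045, 0.042], [-0.067, 0.074, 0.8]], [0.75, [-0.32, 0.045, 0.042], [-0.067, 0.074, 0.8]], [0.75, [-0.32, 0.045, 0.042], [-0.067, 0.074, 0.8]], [0.75, [-0.32, 0.045, 0.042], [-0.067, 0.074, 0.8]], [0.75, [-0.32, 0.045, 0.042], [-0.067, 0.074, 0.8]], [0.75, [-0.32, 0.045, 0.042], [-0.067, 0.074, 0.8]]]'

```text
t: 7.2
tool_pos: [0.581, -0.0284, 0.1885]
tool_rot: [-1.145, -2.844, -0.096]
contact_force: [0.7, 0.1, -0.2]
opening: 0.0639
grip_force: 0.0
```

Request:
play_rows --series '[[0.75, [-0.32, 0.045, 0.042], [-0.067, 0.074, 0.8]], [0.75, [-0.32, 0.045, 0.042], [-0.067, 0.074, 0.8]], [0.75, [-0.32, 0.045, 0.042], [-0.067, 0.074, 0.8]], [0.75, [-0.32, 0.045, 0.042], [-0.067, 0.074, 0.8]], [0.75, [-0.32, 0.045, 0.042], [-0.067, 0.074, 0.8]], [0.75, [-0.32, 0.045, 0.042], [-0.067, 0.074, 0.8]], [0.75, [-0.32, 0.045, 0.042], [-0.067, 0.074, 0.8]], [0.75, [0, 0, 0], [0, 0, 0]]]'

```text
t: 8.2
tool_pos: [0.6429, -0.1165, 0.1596]
tool_rot: [-2.099, -2.146, -0.173]
contact_force: [0.0, 0.5, -0.8]
opening: 0.0643
grip_force: 0.0
```

Run:
```python
from go import *
snap('wrist','w2');a=snap('side','d2')
go(world(p,sl(0,-.11,.14))[0],rot(90,10),1)
w=world(p,[sl(0,-.11,.052),sl(-.024,-.028,.019),sl(.024,-.028,.019),sl(-.024,-.155,.019),sl(.024,-.155,.019)])
b=cv2.imread('pics/w2.png')
for f,im in(('w2',b),):
    u=pix(f,w);print(u.round(0).tolist())
    for x in u: cv2.circle(im,tuple(int(v) for v in x),2,(0,0,255),-1)
c=cv2.resize(a[130:290,240:420],None,fx=2.2,fy=2.2)
out=np.zeros((600,640,3),np.uint8);out[:240]=b[160:400] if u[0][1]>200 else b[:240];out[245:245+c.shape[0],:c.shape[1]]=c
cv2.imwrite('pics/v2.png',out)
```

```text
t 8.3 pos [ 0.6434 -0.1155  0.1608] tgt [ 0.647  -0.1172  0.1688] q6 -0.41 F [-0.3  0.9  0.5] op 0.0642
1 x [-0.008, 0.069, -0.163] [-0.077, -0.014, 0.021]
[[327.0, 208.0], [295.0, 88.0], [360.0, 88.0], [298.0, 246.0], [355.0, 247.0]]
```

View pics/v2.png

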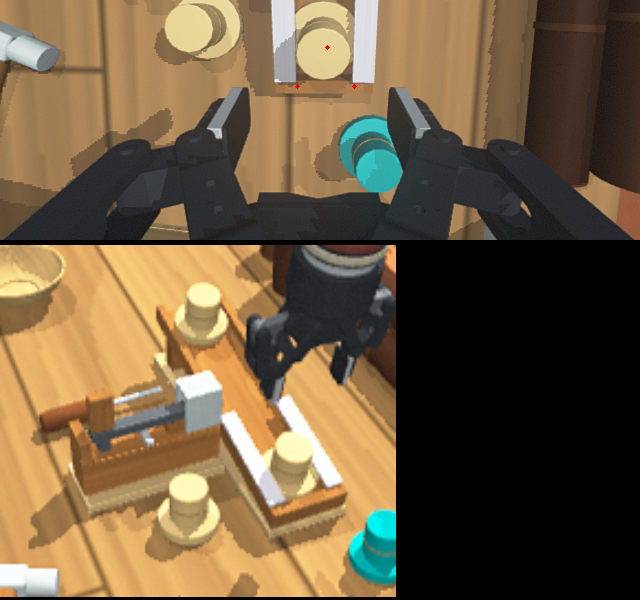

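The bolt is drawn back. The jammed boss top is at wrist pixel (324,214), which gives s ≈ −0.116 and x ≈ −2 mm. I'll descend over it with the tool aligned to the slope.

Run:
```python
from go import *
go(world(p,sl(-.001,-.115,.034))[0],rot(90,10),5)
```

```text
t 8.3 pos [ 0.6434 -0.1155  0.1608] tgt [ 0.6457 -0.1038  0.0635] q6 -0.41 F [-0.3  0.9  0.5] op 0.0642
5 x [-0.022, 0.013, 0.391] [-0.015, -0.003, 0.004]
```

Request:
play_rows --series '[[0.75, [-0.022, 0.013, 0.39], [-0.015, 0, 0]], [0.75, [-0.022, 0.013, 0.39], [-0.015, 0, 0]], [0.75, [-0.022, 0.013, 0.39], [-0.015, 0, 0]], [0.75, [-0.022, 0.013, 0.39], [-0.015, 0, 0]], [0.75, [-0.022, 0.013, 0.39], [-0.015, 0, 0]], [0.75, [0, 0, 0], [0, 0, 0]], [0.75, [0, 0, 0], [0, 0, 0]]]'

```text
t: 9.18
tool_pos: [0.647, -0.1045, 0.0654]
tool_rot: [-2.107, -2.153, -0.188]
contact_force: [0.8, 0.0, 0.1]
opening: 0.0638
grip_force: 0.0
```

Run:
```python
from go import *
go(world(p,sl(-.001,-.115,.024))[0],rot(90,10),1)
```

```text
t 9.18 pos [ 0.647  -0.1045  0.0654] tgt [ 0.6456 -0.1021  0.0537] q6 -0.42 F [0.8 0.  0.1] op 0.0638
1 x [0.008, -0.027, 0.239] [0.017, -0.005, 0.013]
```

Request:
play_rows --series '[[0.75, [0, -0.027, 0.2], [0, 0, 0]], [0.75, [0, 0, 0], [0, 0, 0]], [0.2, [0, 0, 0], [0, 0, 0]], [0.2, [0, 0, 0], [0, 0, 0]], [0.2, [0, 0, 0], [0, 0, 0]], [0.2, [0, 0, 0], [0, 0, 0]]]' --force 25

```text
t: 9.93
tool_pos: [0.6455, -0.1028, 0.0555]
tool_rot: [-2.107, -2.153, -0.188]
contact_force: [0.1, -0.7, 1.1]
opening: 0.039
grip_force: 25.5
```

Request:
play_rows --series '[[0.2, [0.1, 0, -0.02], [0, 0, 0]], [0.2, [0.24, 0, 0], [0, 0, 0]], [0.2, [0.24, 0, 0], [0, 0, 0]], [0.2, [0.24, 0, 0], [0, 0, 0]], [0.2, [0, 0, 0], [0, 0, 0]]]'

```text
t: 10.55
tool_pos: [0.6443, -0.0612, 0.0635]
tool_rot: [-2.104, -2.155, -0.187]
contact_force: [-0.3, -0.3, -0.5]
opening: 0.0392
grip_force: 25.4
```

Request:
play_rows --series '[[0.2, [0.26, 0, 0], [0, 0, 0]], [0.2, [0.26, 0, 0], [0, 0, 0]], [0.2, [0.26, 0, 0], [0, 0, 0]], [0.2, [0.26, 0, 0], [0, 0, 0]], [0.2, [0.26, 0, 0], [0, 0, 0]], [0.2, [0.26, 0, 0], [0, 0, 0]], [0.2, [0.26, 0, 0], [0, 0, 0]], [0.2, [0.26, 0, 0], [0, 0, 0]]]'

```text
t: 11.55
tool_pos: [0.642, 0.0408, 0.0816]
tool_rot: [-2.106, -2.153, -0.187]
contact_force: [0.4, 0.9, -0.7]
opening: 0.039
grip_force: 25.4
```

Run:
```python
from go import *
snap('side','d3');cv2.imwrite('pics/v3.png',cv2.resize(cv2.imread('pics/d3.png')[120:300,240:440],None,fx=3,fy=3))
go(world(p,sl(0,.03,.026))[0],rot(90,10),1)
# tray from scene inner/outer corners refined
a=cv2.imread('pics/s0.png')[100:175,165:260];
w=pix('s0',[[.44+dx,-.37+dy,.03] for dx,dy in((.07,.07),(.07,-.07),(-.07,-.07),(-.07,.07))]);print(w.round())
cv2.imwrite('pics/tray.png',cv2.resize(a,None,fx=7,fy=7,interpolation=cv2.INTER_CUBIC))
```

```text
t 11.6 pos [0.6421 0.0423 0.0819] tgt [0.6437 0.0404 0.0808] q6 -0.21 F [-0.4  1.   0.2] op 0.0392
1 x [-0.042, 0.032, 0.015] [0.012, -0.015, 0.021]
[[220. 159.]
 [176. 142.]
 [205. 109.]
 [248. 124.]]
```

View pics/v3.png

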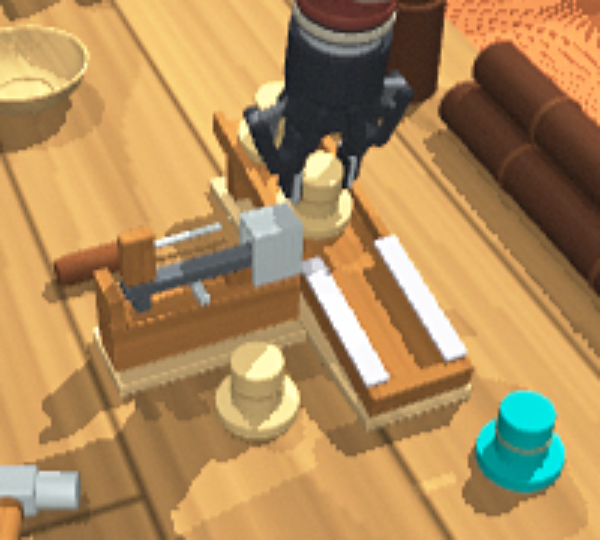

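View pics/tray.png

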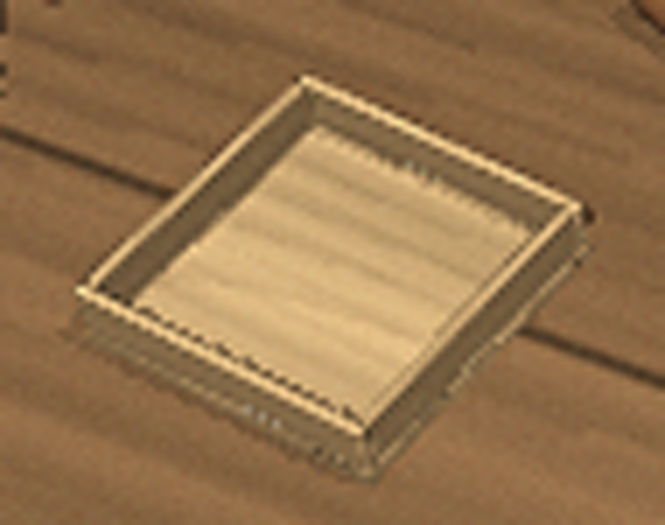

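The plug is held just above the open floor, clear of the lips. The tray rim corners in the scene view are (208.6,110.7), (248.3,129.6), (217.1,162.1) and (176.1,141.4).

Request:
play_rows --series '[[0.2, [0, 0, -0.3], [0, 0, 0]], [0.2, [0, 0, -0.6], [0, 0, 0]], [0.2, [0, 0, -0.8], [0, 0, 0]], [0.2, [0, 0, -0.8], [0, 0, 0]], [0.2, [0, 0, -0.4], [0, 0, 0]], [0.2, [0, 0, 0], [0, 0, 0]]]' --force 35

```text
t: 12.35
tool_pos: [0.6433, 0.014, 0.2265]
tool_rot: [-2.109, -2.155, -0.191]
contact_force: [0.2, 0.1, -1.2]
opening: 0.0387
grip_force: 37.3
```

Run:
```python
from go import *
q=np.array([ray('s0',c,.03) for c in((208.6,110.7),(248.3,129.6),(217.1,162.1),(176.1,141.4))]);print(q,q.mean(0),np.linalg.norm(q-np.roll(q,1,0),axis=1))
c=q.mean(0);np.save('tray.npy',c)
go([c[0],c[1],.14],rot(90,0),16)
```

```text
[[ 0.37230293 -0.42792395  0.03      ]
 [ 0.38705171 -0.28866877  0.03      ]
 [ 0.52193343 -0.30140507  0.03      ]
 [ 0.50837611 -0.44111352  0.03      ]] [ 0.44741604 -0.36477783  0.03      ] [0.13671092 0.14003404 0.13548171 0.14036471]
t 12.35 pos [0.6433 0.014  0.2265] tgt [ 0.4474 -0.3648  0.14  ] q6 -0.21 F [ 0.2  0.1 -1.2] op 0.0387
16 x [-0.477, -0.255, 0.064] [0.003, -0.078, 0.001]
```

Request:
play_rows --series '[[0.2, [-0.477, -0.255, 0.064], [0, -0.078, 0]], [0.2, [-0.477, -0.255, 0.064], [0, -0.078, 0]], [0.2, [-0.477, -0.255, 0.064], [0, -0.078, 0]], [0.2, [-0.477, -0.255, 0.064], [0, -0.078, 0]], [0.2, [-0.477, -0.255, 0.064], [0, -0.078, 0]], [0.2, [-0.477, -0.255, 0.064], [0, -0.078, 0]], [0.2, [-0.477, -0.255, 0.064], [0, -0.078, 0]], [0.2, [-0.477, -0.255, 0.064], [0, -0.078, 0]]]'

```text
t: 13.35
tool_pos: [0.5427, -0.1746, 0.1713]
tool_rot: [-2.153, -2.199, -0.096]
contact_force: [1.3, -0.6, -0.6]
opening: 0.0389
grip_force: 37.3
```

Request:
play_rows --series '[[0.2, [-0.477, -0.255, 0.064], [0, -0.078, 0]], [0.2, [-0.477, -0.255, 0.064], [0, -0.078, 0]], [0.2, [-0.477, -0.255, 0.064], [0, -0.078, 0]], [0.2, [-0.477, -0.255, 0.064], [0, -0.078, 0]], [0.2, [-0.477, -0.255, 0.064], [0, -0.078, 0]], [0.2, [-0.477, -0.255, 0.064], [0, -0.078, 0]], [0.2, [-0.477, -0.255, 0.064], [0, -0.078, 0]], [0.2, [-0.477, -0.255, 0.064], [0, -0.078, 0]]]'

```text
t: 14.35
tool_pos: [0.4447, -0.3654, 0.136]
tool_rot: [-2.198, -2.244, -0.003]
contact_force: [0.7, 0.3, -0.4]
opening: 0.0387
grip_force: 37.3
```

Run:
```python
from go import *
c=np.load('tray.npy');snap('side','d4')
go([c[0],c[1],.05],rot(90,0),5)
cv2.imwrite('pics/v4.png',cv2.resize(cv2.imread('pics/d4.png')[180:400,240:440],None,fx=2.5,fy=2.5))
```

```text
t 14.4 pos [ 0.4432 -0.3676  0.1356] tgt [ 0.4474 -0.3648  0.05  ] q6 -0.84 F [-1.  -2.2 -1.7] op 0.0387
5 x [0.011, 0.017, 0.342] [-0.001, 0.0, -0.002]
```

View pics/v4.png

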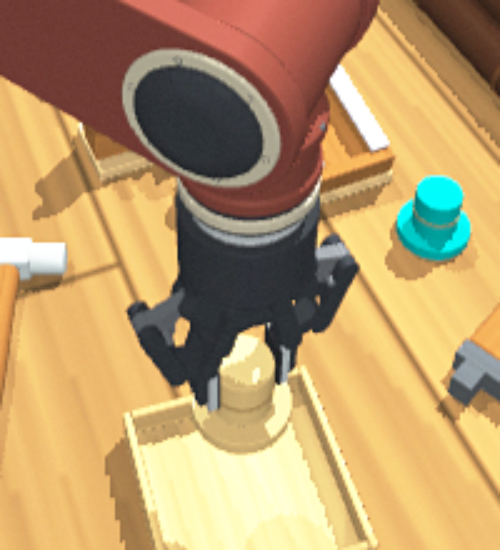

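Request:
play_rows --series '[[0.2, [0, 0.017, 0.34], [0, 0, 0]], [0.2, [0, 0.017, 0.34], [0, 0, 0]], [0.2, [0, 0.017, 0.34], [0, 0, 0]], [0.2, [0, 0.017, 0.34], [0, 0, 0]], [0.2, [0, 0, 0.3], [0, 0, 0]], [0.2, [0, 0, 0.14], [0, 0, 0]], [0.2, [0, 0, 0], [0, 0, 0]], [0.2, [0, 0, 0], [0, 0, 0]]]'

```text
t: 15.4
tool_pos: [0.4507, -0.3646, 0.0479]
tool_rot: [2.196, 2.244, 0.003]
contact_force: [0.3, -0.4, -0.6]
opening: 0.0386
grip_force: 37.3
```

Request:
play_rows --series '[[0.2, [0, 0, 0.12], [0, 0, 0]], [0.2, [0, 0, 0.08], [0, 0, 0]], [0.2, [0, 0, 0.04], [0, 0, 0]], [0.2, [0, 0, 0.02], [0, 0, 0]], [0.2, [0, 0, 0], [0, 0, 0]], [0.2, [0, 0, 0], [0, 0, 0]]]'

```text
t: 16.15
tool_pos: [0.4504, -0.3642, 0.0343]
tool_rot: [2.197, 2.245, 0.003]
contact_force: [1.1, -0.6, 0.4]
opening: 0.0386
grip_force: 37.3
```

Request:
play_rows --series '[[0.2, [0, 0, 0.02], [0, 0, 0]], [0.2, [0, 0, 0.02], [0, 0, 0]], [0.2, [0, 0, 0], [0, 0, 0]], [0.2, [0, 0, 0], [0, 0, 0]]]'

```text
t: 16.65
tool_pos: [0.4503, -0.3641, 0.0321]
tool_rot: [2.197, 2.245, 0.004]
contact_force: [0.1, 0.2, -0.1]
opening: 0.039
grip_force: 37.3
```

Request:
play_rows --series '[[0.2, [0, 0, 0.02], [0, 0, 0]], [0.2, [0, 0, 0.02], [0, 0, 0]], [0.2, [0, 0, 0], [0, 0, 0]], [0.2, [0, 0, 0], [0, 0, 0]]]'

```text
t: 17.15
tool_pos: [0.4506, -0.3644, 0.0318]
tool_rot: [2.197, 2.245, 0.003]
contact_force: [-2.8, 3.1, 7.3]
opening: 0.0388
grip_force: 38.1
```

Request:
play_rows --series '[[0.2, [0, 0, -0.03], [0, 0, 0]], [0.2, [0, 0, 0], [0, 0, 0]], [0.65, [0, 0, 0], [0, 0, 0]], [0.65, [0, 0, 0], [0, 0, 0]], [0.65, [0, 0, -0.3], [0, 0, 0]], [0.65, [0, 0, -1], [0, 0, 0]], [0.65, [0, 0, -1], [0, 0, 0]], [0.65, [0, 0, -1], [0, 0, 0]]]'

```text
t: 18.15
tool_pos: [0.45, -0.3644, 0.1995]
tool_rot: [2.196, 2.244, 0.003]
contact_force: [-0.0, -0.5, -1.0]
opening: 0.0556
grip_force: 0.0
```

Run:
```python
from go import *
go(world(p,[-.17,p[3],.20])[0],rot(180),14)
```

```text
t 18.15 pos [ 0.45   -0.3644  0.1995] tgt [ 0.4747 -0.0098  0.2   ] q6 -0.83 F [-0.  -0.5 -1. ] op 0.0556
14 x [0.385, 0.412, -0.0] [0.001, 0.001, -0.803]
```

Request:
play_rows --series '[[0.5, [0.385, 0.412, 0], [0, 0, -0.8]], [0.5, [0.385, 0.412, 0], [0, 0, -0.8]], [0.5, [0.385, 0.412, 0], [0, 0, -0.8]], [0.5, [0.385, 0.412, 0], [0, 0, -0.8]], [0.5, [0.385, 0.412, 0], [0, 0, -0.8]], [0.5, [0.385, 0.412, 0], [0, 0, -0.8]], [0.5, [0.385, 0.412, 0], [0, 0, -0.8]]]'

```text
t: 19.02
tool_pos: [0.5363, -0.1913, 0.1983]
tool_rot: [1.169, 2.913, 0.003]
contact_force: [-0.2, -0.4, 0.0]
opening: 0.0427
grip_force: 0.0
```

Request:
play_rows --series '[[0.5, [0.385, 0.412, 0], [0, 0, -0.8]], [0.5, [0.385, 0.412, 0], [0, 0, -0.8]], [0.5, [0.385, 0.412, 0], [0, 0, -0.8]], [0.5, [0.385, 0.412, 0], [0, 0, -0.8]], [0.5, [0.385, 0.412, 0], [0, 0, -0.8]], [0.5, [0.385, 0.412, 0], [0, 0, -0.8]], [0.5, [0.385, 0.412, 0], [0, 0, -0.8]], [0.5, [0, 0, 0], [0, 0, 0]]]'

```text
t: 20.02
tool_pos: [0.475, -0.0085, 0.1981]
tool_rot: [-0.025, 3.138, 0.002]
contact_force: [-0.2, -1.1, -0.5]
opening: 0.0423
grip_force: 0.0
```

Run:
```python
from go import *
go([.4735,-.0098,.0885],rot(180),1)
snap('side','d5');a=cv2.imread('pics/d5.png');out=np.hstack([cv2.resize(a[160:280,240:360],(400,400)),cv2.resize(a[300:400,280:400],(400,333))[:].copy() if 0 else cv2.resize(a[280:400,270:390],(400,400))])
cv2.imwrite('pics/v5.png',out)
```

```text
t 20.02 pos [ 0.475  -0.0085  0.1981] tgt [ 0.4735 -0.0098  0.0885] q6 -1.76 F [-0.2 -1.1 -0.5] op 0.0423
1 x [0.038, -0.028, 2.193] [0.007, 0.025, -0.03]
```

View pics/v5.png

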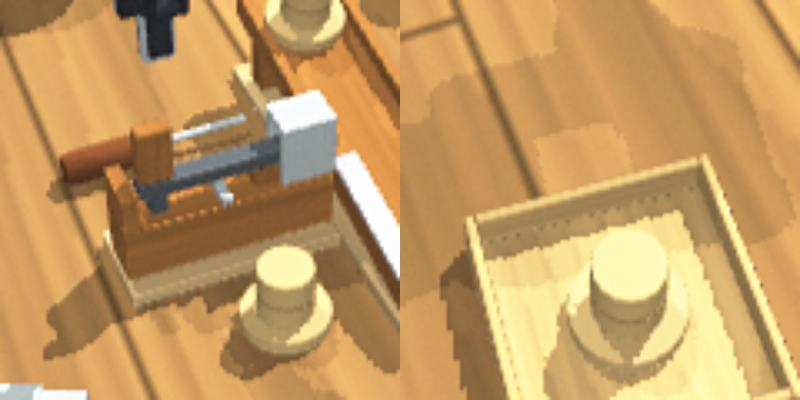

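The plug stands upright in the tray (right, around (628,290)) and the bolt is still drawn. Now I grasp the bolt again.

Request:
play_rows --series '[[0.5, [0.038, -0.028, 0.4], [0, 0.02, -0.03]], [0.5, [0, 0, 0.4], [0, 0, 0]], [0.5, [0, 0, 0.4], [0, 0, 0]], [0.5, [0, 0, 0.4], [0, 0, 0]], [0.5, [0, 0, 0.3], [0, 0, 0]], [0.5, [0, 0, 0.2], [0, 0, 0]], [0.5, [0, 0, 0.06], [0, 0, 0]], [0.5, [0, 0, 0], [0, 0, 0]]]' --force 60

```text
t: 21.08
tool_pos: [0.4737, -0.0108, 0.0894]
tool_rot: [0.03, -3.141, -0.002]
contact_force: [0.1, -0.1, 0.4]
opening: 0.0425
grip_force: 0.0
```

Request:
play_rows --series '[[0, [0, 0, 0], [0, 0, 0]], [0, [0, 0, 0], [0, 0, 0]], [0, [0, 0, 0], [0, 0, 0]], [0, [0, 0, 0], [0, 0, 0]]]'

```text
t: 21.58
tool_pos: [0.4741, -0.0108, 0.09]
tool_rot: [-0.03, 3.141, 0.002]
contact_force: [-1.2, 0.1, 4.6]
opening: 0.0137
grip_force: 58.7
```

Request:
play_rows --series '[[0, [0, 0, -0.13], [0, 0, 0]], [0, [0, 0, -0.13], [0, 0, 0]], [0, [0, 0, 0], [0, 0, 0]], [0, [-0.3, 0.01, 0], [0, 0, 0]], [0, [-0.3, 0.01, 0], [0, 0, 0]], [0, [-0.3, 0.01, 0], [0, 0, 0]], [0, [-0.29, 0.01, 0], [0, 0, 0]], [0, [0, 0, 0], [0, 0, 0]]]'

```text
t: 22.58
tool_pos: [0.5335, -0.0076, 0.102]
tool_rot: [0.03, -3.14, -0.002]
contact_force: [-0.4, 0.7, -1.6]
opening: 0.0133
grip_force: 58.5
```

Run:
```python
from go import *
go([.5333,-.0087,.0885],rot(180),1)
```

```text
t 22.57 pos [ 0.5335 -0.0076  0.102 ] tgt [ 0.5333 -0.0087  0.0885] q6 -1.74 F [-0.4  0.7 -1.6] op 0.0133
1 x [0.004, -0.023, 0.271] [0.009, -0.009, -0.008]
```

Request:
play_rows --series '[[0, [0, -0.02, 0.12], [0, 0, 0]], [0, [0, 0, 0.12], [0, 0, 0]], [0, [0, 0, 0], [0, 0, 0]], [0, [0, 0, 0], [0, 0, 0]]]'

```text
t: 23.08
tool_pos: [0.5326, -0.0085, 0.09]
tool_rot: [0.03, -3.14, -0.002]
contact_force: [-1.4, 0.6, 0.2]
opening: 0.0134
grip_force: 58.7
```

Request:
play_rows --series '[[0, [0, 0, 0.02], [0, 0, 0]], [0, [0, 0, 0], [0, 0, 0]], [0.5, [0, 0, 0], [0, 0, 0]], [0.5, [0, 0, 0], [0, 0, 0]], [0.5, [0, 0, -0.4], [0, 0, 0]], [0.5, [0, 0, -1], [0, 0, 0]], [0.5, [0.5, 0, -1], [0, 0, 0]], [0.5, [1, 0, -0.5], [0, 0, 0]]]'

```text
t: 24.08
tool_pos: [0.4595, -0.0105, 0.2398]
tool_rot: [-0.03, 3.135, -0.0]
contact_force: [-1.1, -0.2, 0.6]
opening: 0.0428
grip_force: 0.0
```

Run:
```python
from go import *
snap('side','d6');a=cv2.imread('pics/d6.png')
cv2.imwrite('pics/v6.png',np.hstack([cv2.resize(x[140:270,250:410],(400,325)) for x in(a,cv2.imread('pics/d0.png'))]))
```

```text
(no output)
```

View pics/v6.png

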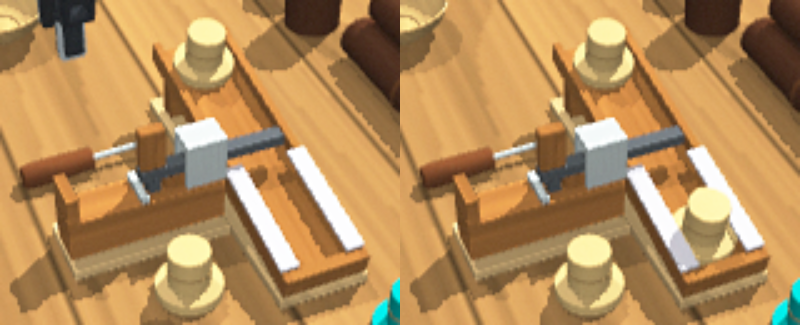

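The bolt sits exactly as it did at the start, home behind the bump, and the other plugs and the awl are unmoved. I'm handing in the job.

```bash
python3 -c "
from station import ctrl
print(ctrl.finish_job())"
```

```text
the job is handed in; nothing more can be done
None
```

The job is done and handed in at about 24 s: the stuck plug stands upright in the tray, the bolt is back home behind its bump, and the other two plugs and the awl were left alone.

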